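# Lay an air cylinder down against the end rail of a machine frame

## Task

Tip the tall air cylinder over, away from the end rail it stands beside, easing it down by the bar on its rod all the way so that it lands gently on its side, then push it along the bench until its foot butts squarely against the end rail. Use the fingers only to push and support it: do not grip or lift it; the edge it tips over stays on the bench throughout. Leave the screwdriver, bolt pot, motor and profile offcut where they are.

Things in the scene. Friction and masses are not known exactly. Their poses are not given: they have to be found in the camera images.
- frame: Machine frame of 40 x 40 mm aluminium T-slot profile, fixed to the bench. Origin at bench level on the front face of the end rail (the stop): this upright face is the plane y = 0 and looks to the frame's -y; the rail, 40 mm high, lies at y 0 to 40, x -150 to 240 mm. z is up. At its +x end: a side rail 40 mm high (x 240 to 280, y -420 to 40) and a corner post 340 mm high (x 240 to 280, y 0 to 40).
- cylinder: Air cylinder, 0.65 to 1 kg, loose, standing 10 to 35 mm in front of the end rail, square to it within 3 degrees. Origin: centre of its foot; z along the axis to the rod end; y to the rail. Along z (mm): rear cap 60 x 60 (0-28), barrel dia. 52 (to 145), front cap 60 x 60 (to 177), boss dia. 34 (to 195), rod dia. 16 (to 262), pusher bar of 20 x 20 profile, 120 long along x (to 282).
- toe (a point): Middle of the cylinder's lower edge on the side away from the rail (cylinder frame 0, -30, 0 mm): the edge it turns about when tipped away from the rail. The centre of mass is about 113 mm up the axis, so it overbalances once leaned about 15 degrees. After tipping, the foot is about 60 mm further from the rail than before, less what it has slid.
- bar (a point): Centre of the pusher bar's outer face, at the free end of the rod (cylinder frame 0, 0, 282 mm; top of the standing cylinder). With the cylinder lying on its two caps the axis is 30 mm above the bench, and the bar's underside is 20 mm and the rod's 22 mm clear of the bench.
- screwdriver: Bystander: yellow screwdriver about 200 mm long lying inside the frame near the side rail. Origin at its underside.
- bolt_pot: Bystander: grey open pot with bolts, 68 mm diameter, 55 mm high, in the frame's corner. Origin at the centre of its underside.
- motor: Bystander: small electric motor lying behind the end rail, 130 x 78 x 85 mm. Origin at the centre of its underside.
- offcut: Bystander: short profile offcut 40 x 40 x 110 mm standing behind the end rail. Origin at the centre of its underside.

How it is judged:
By the outcome, as a careful person would: the job done as asked, in the order asked, and still so for the second after the job is handed in, with the robot touching nothing.
It also fails if it takes over 72 s, if anything falls off the work surface, if the arm or the gripper's body presses on something with over 40 N, if the wrist force passes 120 N, or if a joint passes its speed limit or range.

## Robot

A 6-joint arm with a two-finger parallel gripper is mounted at the origin on the work surface. World frame = base frame: x ahead of the robot, y to its left, z up, the work surface at z = 0. Lengths are in mm, angles in rad, forces in N, time in s.
With the tool pointing down it reaches from about 275 to 750 mm from the base axis. Payload 10.2 kg.
Tool frame: the origin (TCP) lies at the very end of the fingers, on their centre line; the grasp point (between the pads) lies 19 mm behind it (ctrl.grip_depth is the distance from the TCP to the grasp point, in mm); z points along the fingers, x is the direction in which the jaws open and shut, and the axes are right-handed (so a half turn about z gives the same grasp; the last joint's range is limited). The gripper opens to 85 mm and grips with 20 to 120 N. Pads are 22 mm wide; open, the fingers measure 114 mm over their backs; the gripper's body (76 mm by 85 mm) begins 54 mm behind the grasp point. The pads swing forward as they close: fully open they stand 13 mm farther back than shut.
Start: joints at [1.028, 0.313, 1.498, -0, 1.331, -0.223], TCP at [165.061, 498.384, 231.294] pointing down, gripper open.
Joint ranges: [-2.94, 2.94], [-0.97, 2.17], [0.19, 2.56], [-1.23, 4.37], [0.02, 3.11], [-2.88, 2.88]. Speed limits (rad/s): [2.39, 2.39, 3.01, 3.14, 3.14, 3.14].

## Interface

Orientations are given as a unit quaternion [w, x, y, z].
In Python, from rig import ctrl gives the robot as it stands.
- The arm moves only by the tool play_rows, never from a script. Its argument "motion" is a list of rows, each a list of 2 entries, a list of its own where there are three numbers: the shift along the tool's x, y, z in mm, then the turn, a rotation vector about the tool's x, y, z in degrees. A call has 1 to 20 rows; each row shifts and turns the commanded pose from where the row before left it, along the tool's axes as they then stand; what a row does not reach is not made up. A row lasts 1/12 s, in which the tool goes at most 41.7 mm and 7.16 degrees, less where a joint would pass 70% of its speed; a pose out of reach is approached as far as the arm can. A call with a gripper value outside its range is refused whole. "fingers" is the finger opening in mm, from 0 to 85.4, set as the call begins (left out, the last holds). The fingers move at their own pace and stop on an object; "squeeze" is the grip in N (left out, the last holds). Time passes only in rows, so rows that do not move let the fingers close. It gives the time, the measured TCP pose, the force and the opening at its end, in the units of the state.
- ctrl.sense(): the state, without advancing time (a new reading comes with each control period).
- ctrl.capture(name): name is "scene" or "top" or "wrist"; returns the picture (480x640x3 uint8, red, green, blue); there is no depth.
- ctrl.get_calibration(name): a dict with "K" (3x3 intrinsics, pixels), "R" (3x3) and "t" (3): a world point X has camera coordinates R X + t; the wrist camera has in their place "tool_from_camera" (4x4, takes a point from camera to tool coordinates, whose origin is the TCP and whose axes are the tool frame's). Camera axes: x right, y down, z forward; pixel columns grow to the right and rows downward; lengths in mm; the calibration is good to about 2 mm. A picture is of the moment at which its call begins: read the wrist's pose just before it. get_calibration takes no time and is no camera call.
- ctrl.finish_job(): hands the job in, once; it reports no verdict.
Trained networks look in the newest picture that a camera, given by its name, has taken for a name from the list of things; names that differ only in an ending like _2 or _b are one class to them, and where a whole thing is asked for, a point or a joint stands for the part that bears it (a point fixed in the world has none). Each returns a list of dicts, best first, with "p" (0 to 1); they miss things now and then, are a little off and sometimes report something else, mostly with a low value. They report only what shows in the picture. A call takes as long as a camera call.
- ctrl.spot_in(camera, name): "position" ([column, row] as shares, 0 to 1, of the picture: columns of its width, rows of its height, amid what is visible of it).
The state is a dict: "time_s": time; "joints": joint angles; "dq": joint speeds; "tau": joint torques, N m; "eef_pos": TCP position; "ee_rot": TCP orientation; "force": force on the tool from outside, world axes, zero at the start; "wrist_torque": the same for the moment, N m; "grip_width": opening from 0.0 (shut) to 1.0 (fully open).
Only numpy, scipy, OpenCV 4.12 (cv2) and the standard library are available. Lean on these libraries where they do the work, as an engineer would, in place of code of your own. Each camera call takes 0.05 s, during which the arm holds its last target. There are 200 camera calls.

## Working session

There is one attempt and no reset: what is moved stays moved. The work goes in short steps, Python scripts to look and compute and a tool call to move; the robot and the scene stay as the last step left them, time stands still between calls to the robot, and variables do not carry over. Pictures are saved under pics/ and viewed, about 8 in all and at most 12, crops included, and the job is handed in when it is done.

Besides the shell and the picture viewer there is one more tool, called after ">>>" as name(argument=value, ...), one argument or row to a line, values as JSON. play_rows: Moves the arm, as the interface text tells. Its arguments: {"type":"object","properties":{"motion":{"type":"array"},"fingers":{"type":"number"},"squeeze":{"type":"number"}},"required":["motion"]}

```bash
ls; mkdir -p pics; python3 - <<'E'
from rig import ctrl
import cv2
s=ctrl.sense();print(s)
for c in("scene","top"):
    im=ctrl.capture(c);cv2.imwrite(f"pics/{c}1.png",im[:,:,::-1])
    k=ctrl.get_calibration(c);print(c,k)
    for n in("cylinder","toe","bar","frame","screwdriver","bolt_pot","motor","offcut"):
        r=ctrl.spot_in(c,n)[:2];print(n,[([round(a*b) for a,b in zip(d["position"],(640,480))],round(d["p"],2)) for d in r])
E
```

```text
pics
{'time_s': 0.0, 'joints': array([ 1.02759527e+00,  3.13465211e-01,  1.49843804e+00,  6.26475376e-05,
        1.33100694e+00, -2.23397416e-01]), 'dq': array([ 0.0007379 , -0.00084945,  0.00018318,  0.00157001,  0.00087575,
       -0.00063535]), 'tau': array([ 3.81892633e-04, -4.12261927e+01, -2.59741634e+01, -1.31702263e-04,
        4.19246338e-03,  1.58667660e-05]), 'eef_pos': array([164.90946333, 498.15860435, 230.72693763]), 'ee_rot': array([ 2.29812132e-04,  8.10676803e-01,  5.85493541e-01, -6.18129206e-04]), 'force': array([-0.37407532, -0.53028045, -0.16206599]), 'wrist_torque': array([-0.00829167, -0.01176119, -0.03834461]), 'grip_width': 0.9968606130462844}
scene {'K': array([[586.70583705,   0.        , 328.02308854],
       [  0.        , 586.70583705, 232.97740464],
       [  0.        ,   0.        ,   1.        ]]), 'R': array([[-0.56239209,  0.82668259,  0.01763605],
       [ 0.58926808,  0.41565917, -0.69281352],
       [-0.58006746, -0.37924048, -0.7209011 ]]), 't': array([ 246.40039895, -306.8119387 , 1484.75648255])}
cylinder [([387, 210], 0.83)]
toe [([386, 211], 0.79)]
bar []
frame [([338, 320], 0.58)]
screwdriver [([217, 282], 0.6)]
bolt_pot [([313, 324], 0.66)]
motor [([387, 213], 0.49)]
offcut [([483, 268], 0.78)]
top {'K': array([[544.76550218,   0.        , 323.15945447],
       [  0.        , 544.76550218, 249.26964046],
       [  0.        ,   0.        ,   1.        ]]), 'R': array([[-0.02383134, -0.99925954,  0.03020669],
       [-0.99405327,  0.02047409, -0.10695285],
       [ 0.1062552 , -0.03257588, -0.99380513]]), 't': array([ 126.97490816,  645.932336  , 1008.69790744])}
cylinder [([291, 324], 0.91)]
toe [([291, 321], 0.76), ([189, 268], 0.57)]
bar [([293, 323], 0.96), ([298, 216], 0.33)]
frame [([263, 182], 0.9)]
screwdriver [([407, 210], 0.93)]
bolt_pot [([297, 216], 0.67)]
motor []
offcut [([197, 361], 0.59)]
```

View pics/scene1.png

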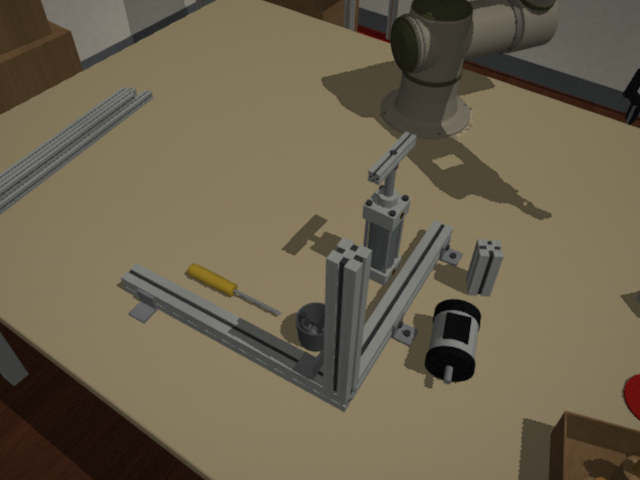

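View pics/top1.png

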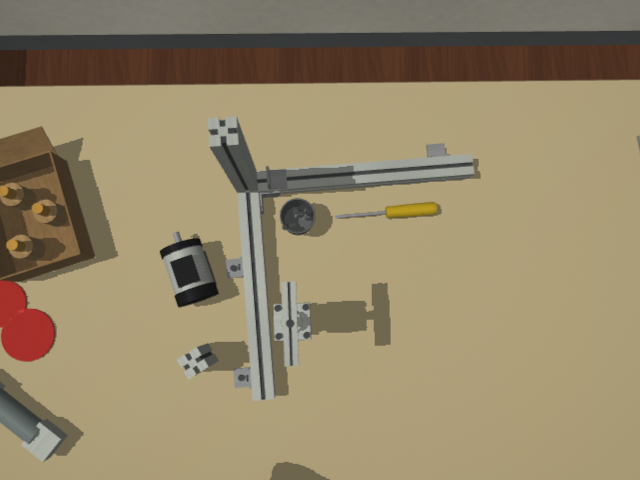

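The scene view shows the cylinder at about (387,210), with the rail behind it on its right. In the top view the bar runs from (290,283) to (291,364), the rail's front edge from (262,193) to (273,398), and the pot is at (297,216).

```bash
cat > h.py <<'E'
from rig import ctrl
import numpy as np, cv2
def bp(c,uv,z):
    k=ctrl.get_calibration(c);K,R,t=k["K"],k["R"],k["t"]
    d=R.T@np.linalg.solve(K,[uv[0],uv[1],1]);o=-R.T@t
    return (o+d*(z-o[2])/d[2]).round(1)
def pj(c,X):
    k=ctrl.get_calibration(c);p=k["K"]@(k["R"]@np.array(X,float)+k["t"]);return (p[:2]/p[2]).round(1)
E
python3 - <<'E'
from h import *
for n,uv,z in(("rail far",(262,193),40),("rail near",(273,398),40),("bar far",(290,283),282),("bar near",(291,364),282),("bar c",(291,323),282),("pot",(297,216),55),("driver",(407,210),10)):print(n,bp("top",uv,z))
im=cv2.imread("pics/top1.png")[180:410,210:410]
cv2.imwrite("pics/crop1.png",cv2.resize(im,None,fx=2.6*1,fy=2.6,interpolation=cv2.INTER_CUBIC)) 
im=cv2.imread("pics/scene1.png")[120:300,340:460]
cv2.imwrite("pics/crop2.png",cv2.resize(im,None,fx=3.3,fy=3.3,interpolation=cv2.INTER_CUBIC)) 
E
```

```text
rail far [758.5 227.3  40. ]
rail near [374.7 211.7  40. ]
bar far [574.1 169.7 282. ]
bar near [459.5 170.2 282. ]
bar c [517.  169.2 282. ]
pot [710.1 161.   55. ]
driver [725.7 -55.9  10. ]
```

View pics/crop1.png

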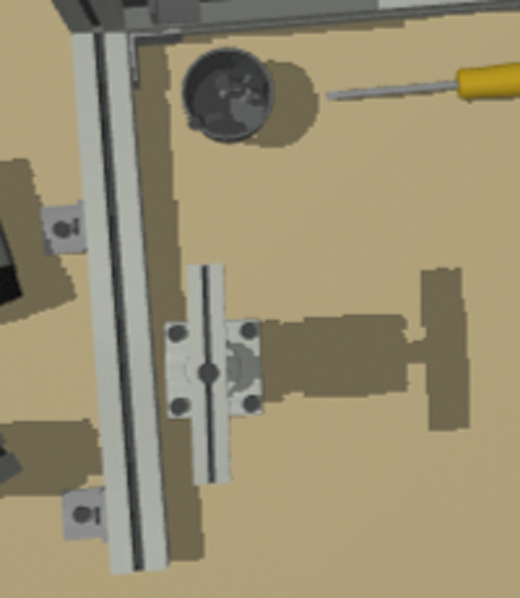

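View pics/crop2.png

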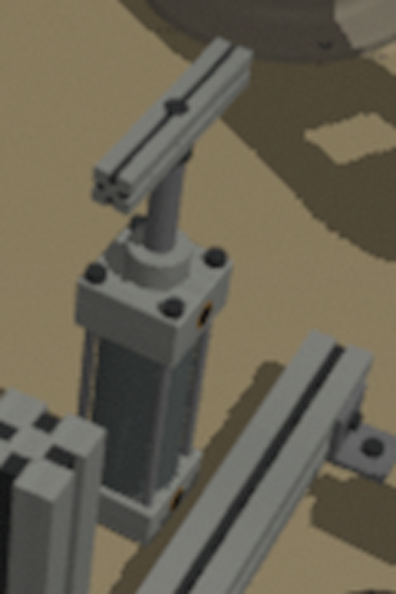

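The crops show the rail's front top edge running from crop (127,34) to (167,570). The bar corners are at (188,265), (223,265), (193,484) and (230,482), and the front cap corners are at (165,322), (260,321), (167,418) and (262,413).

```bash
python3 - <<'E'
from h import *
f=lambda p,z:bp("top",(p[0]/2.6+210,p[1]/2.6+180),z)[:2]
a,b=f((127,34),40),f((167,570),40);c,d=f((74,34),40),f((112,573),40)
print("rail",a,b,c,d)
for p,q in((a,b),(c,d)):print(np.degrees(np.arctan2(*(p-q)[::-1])),np.linalg.norm(p-q))
B=[f(p,282) for p in((188,265),(223,265),(193,484),(230,482))]
print("bar",B,np.mean(B,0),np.degrees(np.arctan2(*(B[0]+B[1]-B[2]-B[3])[::-1])))
B=[f(p,177) for p in((165,322),(260,321),(167,418),(262,413))]
print("cap",B,np.mean(B,0),np.degrees(np.arctan2(*(B[0]+B[1]-B[2]-B[3])[::-1])))
th=np.arctan2(*(a-b)[::-1]);n=np.array([-np.sin(th),np.cos(th)])
print("gap of cap centre to rail",(b-np.mean(B,0))@n)
from scipy.spatial.transform import Rotation as R
s=ctrl.sense();q=s["ee_rot"];print(R.from_quat(q[[1,2,3,0]]).as_matrix().round(3))
k=ctrl.get_calibration("wrist");print(k)
E
```

```text
rail [758.4 233.3] [372.4 209.4] [759.1 272.1] [371.5 248.2]
3.5430653250020763 386.7392015299199
3.5284766954247475 388.33615592679496
bar [array([575.9, 180.7]), array([575.5, 161.3]), array([456.7, 179.8]), array([457.2, 159.7])] [516.325 170.375] 0.6030911943805324
cap [array([545.8, 200.1]), array([545. , 140.8]), array([486.5, 199.7]), array([488.1, 140.8])] [516.35 170.35] 0.19723081997210062
gap of cap centre to rail 47.87129136834532
[[ 0.314  0.949  0.   ]
 [ 0.949 -0.314 -0.   ]
 [-0.     0.    -1.   ]]
{'K': array([[336.56472209,   0.        , 318.53533831],
       [  0.        , 336.56472209, 235.24239374],
       [  0.        ,   0.        ,   1.        ]]), 'tool_from_camera': array([[ 9.99999911e-01, -3.01071124e-04, -2.96885061e-04,
        -7.81355646e-03],
       [ 3.71752890e-04,  9.60559463e-01,  2.78074413e-01,
        -6.99163490e+01],
       [ 2.01455579e-04, -2.78074499e-01,  9.60559489e-01,
        -1.41708471e+02],
       [ 0.00000000e+00,  0.00000000e+00,  0.00000000e+00,
         1.00000000e+00]])}
```

Estimates so far: the frame yaw is about 3.5°, the cylinder yaw about 0.4°, the foot centre about (516.4, 170.4), and the gap to the rail about 18 mm.

Plan:
1. Cage the bar loosely between the fingers, with clearance and without gripping.
2. Swing tool and cylinder about the toe so the lower finger supports the bar.
3. Open the jaws along the rail and push the bar squarely toward it.

First I'll dry-run the end pose in free space.

```bash
cat >> h.py <<'E'
from scipy.spatial.transform import Rotation as Ro
TOE=[516.3,140.4]
def tool(phi,yaw=0.4,):  # jaw across the bar, tilted phi deg toward pointing +y
    y=np.radians(yaw);B=np.array([[np.cos(y),-np.sin(y),0],[np.sin(y),np.cos(y),0],[0,0,1]])
    return Ro.from_matrix(B@np.array([[0,1,0],[1,0,0],[0,0,-1.]]))*Ro.from_euler("y",phi,degrees=True)
def now():
    s=ctrl.sense();return np.array(s["eef_pos"]),Ro.from_quat(np.array(s["ee_rot"])[[1,2,3,0]])
def row(p1,R1,N,cur=None):
    """constant row which repeated N times leads from cur to p1,R1"""
    p0,R0=cur or now();w=(R0.inv()*R1).as_rotvec()/N
    S=sum(Ro.from_rotvec(w*i).as_matrix() for i in range(N))
    v=np.linalg.solve(S,R0.inv().apply(np.array(p1)-p0));return [v.round(1).tolist(),np.degrees(w).round(2).tolist()]
def cyl(th,yl,zl,toe=None):
    t=np.radians(th);T=toe or TOE
    return np.array([T[0],T[1]+(yl+30)*np.cos(t)-zl*np.sin(t),(yl+30)*np.sin(t)+zl*np.cos(t)])
def sup(th,phi,o,s,r=3,toe=None):
    """TCP with lower finger's inner face at bar's outer lower corner, tip s past it"""
    R=tool(phi);return cyl(th,-10,282,toe)+R.apply([o/2,0,s+r]),R
E
python3 - <<'E'
from h import *
p,R=now()
a=(p,R)
b=(np.array([480,-190,231.]),tool(0))
print(row(*b,20,a)); 
c=sup(90,60,28,11); c=(c[0]+[0,-30,40],c[1]);print(c[0],row(*c,20,b))
E
```

```text
[[-31.5, 21.3, 0.0], [0.0, 0.0, -0.94]]
[ 516.1664879  -152.47611039   65.12435565] [[-2.4, 1.8, 8.6], [0.0, 3.0, -0.0]]
```

>>> play_rows(
  motion=[
    [[-31.5, 21.3, 0], [0, 0, -0.94]],
    [[-31.5, 21.3, 0], [0, 0, -0.94]],
    [[-31.5, 21.3, 0], [0, 0, -0.94]],
    [[-31.5, 21.3, 0], [0, 0, -0.94]],
    [[-31.5, 21.3, 0], [0, 0, -0.94]],
    [[-31.5, 21.3, 0], [0, 0, -0.94]],
    [[-31.5, 21.3, 0], [0, 0, -0.94]],
    [[-31.5, 21.3, 0], [0, 0, -0.94]],
    [[-31.5, 21.3, 0], [0, 0, -0.94]],
    [[-31.5, 21.3, 0], [0, 0, -0.94]],
    [[-31.5, 21.3, 0], [0, 0, -0.94]],
    [[-31.5, 21.3, 0], [0, 0, -0.94]],
    [[-31.5, 21.3, 0], [0, 0, -0.94]],
    [[-31.5, 21.3, 0], [0, 0, -0.94]],
    [[-31.5, 21.3, 0], [0, 0, -0.94]],
    [[-31.5, 21.3, 0], [0, 0, -0.94]],
    [[-31.5, 21.3, 0], [0, 0, -0.94]],
    [[-31.5, 21.3, 0], [0, 0, -0.94]],
    [[-31.5, 21.3, 0], [0, 0, -0.94]],
    [[-31.5, 21.3, 0], [0, 0, -0.94]],
  ],
  fingers=28,
)

```text
time_s: 2.57
eef_pos: [481.7, -191.5, 231.2]
ee_rot: [0.0, 0.704, 0.71, 0.0]
force: [-0.5, -0.2, 0.3]
grip_width: 0.332
```

>>> play_rows(
  motion=[
    [[-2.4, 1.8, 8.6], [0, 3, 0]],
    [[-2.4, 1.8, 8.6], [0, 3, 0]],
    [[-2.4, 1.8, 8.6], [0, 3, 0]],
    [[-2.4, 1.8, 8.6], [0, 3, 0]],
    [[-2.4, 1.8, 8.6], [0, 3, 0]],
    [[-2.4, 1.8, 8.6], [0, 3, 0]],
    [[-2.4, 1.8, 8.6], [0, 3, 0]],
    [[-2.4, 1.8, 8.6], [0, 3, 0]],
    [[-2.4, 1.8, 8.6], [0, 3, 0]],
    [[-2.4, 1.8, 8.6], [0, 3, 0]],
    [[-2.4, 1.8, 8.6], [0, 3, 0]],
    [[-2.4, 1.8, 8.6], [0, 3, 0]],
    [[-2.4, 1.8, 8.6], [0, 3, 0]],
    [[-2.4, 1.8, 8.6], [0, 3, 0]],
    [[-2.4, 1.8, 8.6], [0, 3, 0]],
    [[-2.4, 1.8, 8.6], [0, 3, 0]],
    [[-2.4, 1.8, 8.6], [0, 3, 0]],
    [[-2.4, 1.8, 8.6], [0, 3, 0]],
    [[-2.4, 1.8, 8.6], [0, 3, 0]],
    [[-2.4, 1.8, 8.6], [0, 3, 0]],
  ],
)

```text
time_s: 4.23
eef_pos: [516.9, -151.2, 64.6]
ee_rot: [-0.356, 0.609, 0.614, 0.353]
force: [-0.0, -0.5, 0.6]
grip_width: 0.331
```

```bash
python3 - <<'E'
from h import *
s=ctrl.sense();print(s["time_s"],s["joints"].round(2),s["force"].round(2),s["grip_width"]);p,R=now();print(p.round(1),R.as_matrix().round(3))
im=ctrl.capture("scene");cv2.imwrite("pics/s2.png",cv2.resize(im[40:300,200:520,::-1],None,fx=2.2,fy=2.2))
E
```

```text
4.2333 [-0.81  0.9   1.35  0.65  1.75 -2.57] [-0.01 -0.5   0.65] 0.3305140938094129
[ 516.9 -151.2   64.6] [[-0.004  1.    -0.007]
 [ 0.498  0.008  0.867]
 [ 0.867  0.    -0.498]]
```

View pics/s2.png

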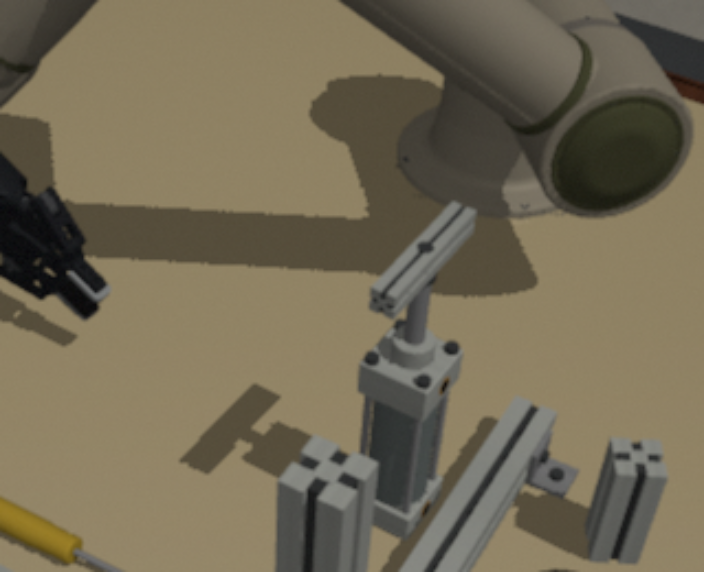

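The crop shows the gripper at the left, reaching the tilted end pose cleanly; the cylinder is untouched. Next I retrace the arc at a larger radius to hover over the bar.

```bash
python3 - <<'E'
from h import *
a=now();b=(cyl(60,0,340),tool(60));c=(cyl(0,0,320),tool(0));d=(cyl(0,0,250),tool(0))
print(row(*b,14,a));print(row(*c,20,b));print(row(*d,10,c))
E
```

```text
[[8.7, -0.0, -4.1], [-0.01, -0.03, -0.01]]
[[17.2, 0.1, 2.9], [0.0, -3.0, 0.0]]
[[0.0, 0.0, 7.0], [0.0, 0.0, 0.0]]
```

>>> play_rows(
  motion=[
    [[8.7, 0, -4.1], [0, 0, 0]],
    [[8.7, 0, -4.1], [0, 0, 0]],
    [[8.7, 0, -4.1], [0, 0, 0]],
    [[8.7, 0, -4.1], [0, 0, 0]],
    [[8.7, 0, -4.1], [0, 0, 0]],
    [[8.7, 0, -4.1], [0, 0, 0]],
    [[8.7, 0, -4.1], [0, 0, 0]],
    [[8.7, 0, -4.1], [0, 0, 0]],
    [[8.7, 0, -4.1], [0, 0, 0]],
    [[8.7, 0, -4.1], [0, 0, 0]],
    [[8.7, 0, -4.1], [0, 0, 0]],
    [[8.7, 0, -4.1], [0, 0, 0]],
    [[8.7, 0, -4.1], [0, 0, 0]],
    [[8.7, 0, -4.1], [0, 0, 0]],
  ],
)

```text
time_s: 5.45
eef_pos: [516.7, -139.9, 200.2]
ee_rot: [-0.355, 0.61, 0.615, 0.352]
force: [-0.3, -0.4, -0.2]
grip_width: 0.33
```

>>> play_rows(
  motion=[
    [[17.2, 0.1, 2.9], [0, -3, 0]],
    [[17.2, 0.1, 2.9], [0, -3, 0]],
    [[17.2, 0.1, 2.9], [0, -3, 0]],
    [[17.2, 0.1, 2.9], [0, -3, 0]],
    [[17.2, 0.1, 2.9], [0, -3, 0]],
    [[17.2, 0.1, 2.9], [0, -3, 0]],
    [[17.2, 0.1, 2.9], [0, -3, 0]],
    [[17.2, 0.1, 2.9], [0, -3, 0]],
    [[17.2, 0.1, 2.9], [0, -3, 0]],
    [[17.2, 0.1, 2.9], [0, -3, 0]],
    [[17.2, 0.1, 2.9], [0, -3, 0]],
    [[17.2, 0.1, 2.9], [0, -3, 0]],
    [[17.2, 0.1, 2.9], [0, -3, 0]],
    [[17.2, 0.1, 2.9], [0, -3, 0]],
    [[17.2, 0.1, 2.9], [0, -3, 0]],
    [[17.2, 0.1, 2.9], [0, -3, 0]],
    [[17.2, 0.1, 2.9], [0, -3, 0]],
    [[17.2, 0.1, 2.9], [0, -3, 0]],
    [[17.2, 0.1, 2.9], [0, -3, 0]],
    [[17.2, 0.1, 2.9], [0, -3, 0]],
  ],
)

```text
time_s: 7.12
eef_pos: [515.8, 170.0, 324.6]
ee_rot: [0.001, 0.704, 0.71, -0.0]
force: [0.5, -0.9, 0.6]
grip_width: 0.324
```

>>> play_rows(
  motion=[
    [[0, 0, 0], [0, 0, 0]],
    [[0, 0, 0], [0, 0, 0]],
  ],
  fingers=34,
)

```text
time_s: 7.28
eef_pos: [515.7, 170.1, 323.8]
ee_rot: [-0.0, 0.703, 0.711, 0.0]
force: [1.4, -0.1, 0.9]
grip_width: 0.402
```

```bash
python3 - <<'E'
from h import *
s=ctrl.sense();p,R=now();print(s["time_s"],p.round(1),R.as_matrix().round(3),s["grip_width"])
d=(cyl(0,0,250),tool(0));print(row(*d,10))
im=ctrl.capture("wrist");k=ctrl.get_calibration("wrist")
T=np.linalg.inv(k["tool_from_camera"])
def pw(X):
    q=T[:3,:3]@R.inv().apply(np.array(X)-p)+T[:3,3];u=k["K"]@q;return u[:2]/u[2]
im=im[:,:,::-1].copy()
for x in(-60,60):
  for y in(-10,10):
    u=pw(cyl(0,y,282)+[x,0,0]);print(u.round());cv2.circle(im,tuple(int(a) for a in u),3,(0,0,255),1)
cv2.imwrite("pics/w3.png",im)
E
```

```text
7.2833 [515.7 170.1 323.8] [[-0.01   1.    -0.   ]
 [ 1.     0.01   0.001]
 [ 0.001 -0.    -1.   ]] 0.40160681989500524
[[0.0, 0.1, 7.4], [-0.0, -0.0, 0.02]]
[302. 158.]
[339. 159.]
[303. 353.]
[334. 353.]
```

View pics/w3.png

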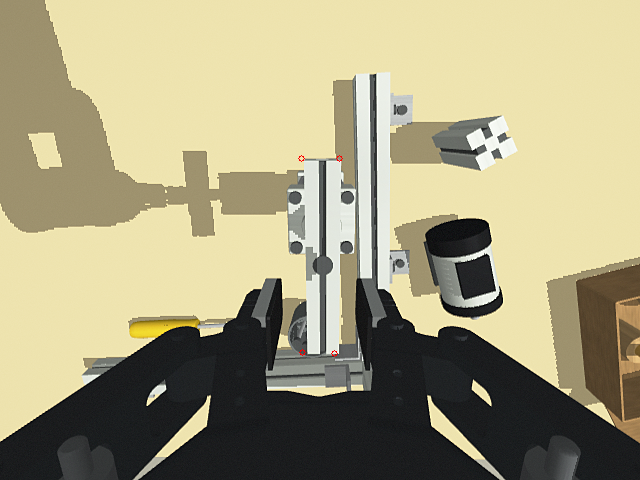

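The wrist picture shows the bar at columns 305–340, midway between the fingers, and it matches my projected corners within about 1 mm. Lowering around it.

>>> play_rows(
  motion=[
    [[0, 0, 7.4], [0, 0, 0]],
    [[0, 0, 7.4], [0, 0, 0]],
    [[0, 0, 7.4], [0, 0, 0]],
    [[0, 0, 7.4], [0, 0, 0]],
    [[0, 0, 7.4], [0, 0, 0]],
    [[0, 0, 7.4], [0, 0, 0]],
    [[0, 0, 7.4], [0, 0, 0]],
    [[0, 0, 7.4], [0, 0, 0]],
    [[0, 0, 7.4], [0, 0, 0]],
    [[0, 0, 7.4], [0, 0, 0]],
    [[0, 0, 0], [0, 0, 0]],
  ],
)

```text
time_s: 8.25
eef_pos: [515.6, 169.0, 248.0]
ee_rot: [-0.001, 0.704, 0.71, -0.001]
force: [-0.4, -0.3, 0.4]
grip_width: 0.396
```

>>> play_rows(
  motion=[
    [[0, 0, 0], [0, 0, 0]],
    [[0, 0, 0], [0, 0, 0]],
  ],
  fingers=29,
)

```text
time_s: 8.42
eef_pos: [516.3, 169.1, 250.1]
ee_rot: [0.0, 0.704, 0.71, 0.0]
force: [1.2, 0.3, -0.2]
grip_width: 0.34
```

```bash
python3 - <<'E'
from h import *
a=now();print(a[0])
b=(cyl(10,0,250),tool(10));c=(cyl(20,0,250),tool(20));d=(cyl(60,0,250),tool(60))
print(row(*b,20,a));print(row(*c,20,b));print(row(*d,40,c))
E
```

```text
[516.30313371 169.0573656  250.06085797]
[[-2.1, -0.0, -0.2], [0.0, 0.5, 0.0]]
[[-2.2, -0.0, -0.3], [0.0, 0.5, 0.0]]
[[-4.4, -0.0, -0.5], [0.0, 1.0, -0.0]]
```

>>> play_rows(
  motion=[
    [[-2.2, 0, -0.3], [0, 0.5, 0]],
    [[-2.2, 0, -0.2], [0, 0.5, 0]],
    [[-2.2, 0, -0.3], [0, 0.5, 0]],
    [[-2.2, 0, -0.2], [0, 0.5, 0]],
    [[-2.2, 0, -0.3], [0, 0.5, 0]],
    [[-2.2, 0, -0.2], [0, 0.5, 0]],
    [[-2.2, 0, -0.3], [0, 0.5, 0]],
    [[-2.2, 0, -0.2], [0, 0.5, 0]],
    [[-2.2, 0, -0.3], [0, 0.5, 0]],
    [[-2.2, 0, -0.2], [0, 0.5, 0]],
    [[-2.2, 0, -0.3], [0, 0.5, 0]],
    [[-2.2, 0, -0.2], [0, 0.5, 0]],
    [[-2.2, 0, -0.3], [0, 0.5, 0]],
    [[-2.2, 0, -0.2], [0, 0.5, 0]],
    [[-2.2, 0, -0.3], [0, 0.5, 0]],
    [[-2.2, 0, -0.2], [0, 0.5, 0]],
    [[-2.2, 0, -0.3], [0, 0.5, 0]],
    [[-2.2, 0, -0.2], [0, 0.5, 0]],
    [[-2.2, 0, -0.3], [0, 0.5, 0]],
    [[-2.2, 0, -0.2], [0, 0.5, 0]],
  ],
)

```text
time_s: 10.08
eef_pos: [516.5, 124.6, 251.0]
ee_rot: [-0.062, 0.701, 0.707, 0.062]
force: [-0.1, 0.4, -0.1]
grip_width: 0.34
```

>>> play_rows(
  motion=[
    [[-2.2, 0, -0.3], [0, 0.5, 0]],
    [[-2.2, 0, -0.2], [0, 0.5, 0]],
    [[-2.2, 0, -0.3], [0, 0.5, 0]],
    [[-2.2, 0, -0.2], [0, 0.5, 0]],
    [[-2.2, 0, -0.3], [0, 0.5, 0]],
    [[-2.2, 0, -0.2], [0, 0.5, 0]],
    [[-2.2, 0, -0.3], [0, 0.5, 0]],
    [[-2.2, 0, -0.2], [0, 0.5, 0]],
    [[-2.2, 0, -0.3], [0, 0.5, 0]],
    [[-2.2, 0, -0.2], [0, 0.5, 0]],
    [[-2.2, 0, -0.3], [0, 0.5, 0]],
    [[-2.2, 0, -0.2], [0, 0.5, 0]],
    [[-2.2, 0, -0.3], [0, 0.5, 0]],
    [[-2.2, 0, -0.2], [0, 0.5, 0]],
    [[-2.2, 0, -0.3], [0, 0.5, 0]],
    [[-2.2, 0, -0.2], [0, 0.5, 0]],
    [[-2.2, 0, -0.3], [0, 0.5, 0]],
    [[-2.2, 0, -0.2], [0, 0.5, 0]],
    [[-2.2, 0, -0.3], [0, 0.5, 0]],
    [[-2.2, 0, -0.2], [0, 0.5, 0]],
  ],
)

```text
time_s: 11.75
eef_pos: [516.9, 80.9, 244.6]
ee_rot: [-0.124, 0.693, 0.699, 0.123]
force: [0.6, -0.7, -0.6]
grip_width: 0.344
```

```bash
python3 - <<'E'
from h import *
s=ctrl.sense();print(s["time_s"],s["force"],s["wrist_torque"],now()[0],cyl(20,0,250),Ro.as_rotvec(tool(0).inv()*now()[1],degrees=True))
im=ctrl.capture("scene");cv2.imwrite("pics/s4.png",cv2.resize(im[40:340,200:520,::-1],None,fx=2,fy=2))
d=(cyl(60,0,250),tool(60));print(row(*d,40))
E
```

```text
11.75 [ 0.56256157 -0.65724593 -0.63839404] [-0.1474864  -0.01947735  0.00297433] [516.88296166  80.85074066 244.59763162] [516.3         83.08574279 245.1837595 ] [ 1.05500098e-02  2.00470038e+01 -7.43909221e-02]
[[-4.3, -0.0, -0.5], [-0.0, 1.0, 0.0]]
```

View pics/s4.png

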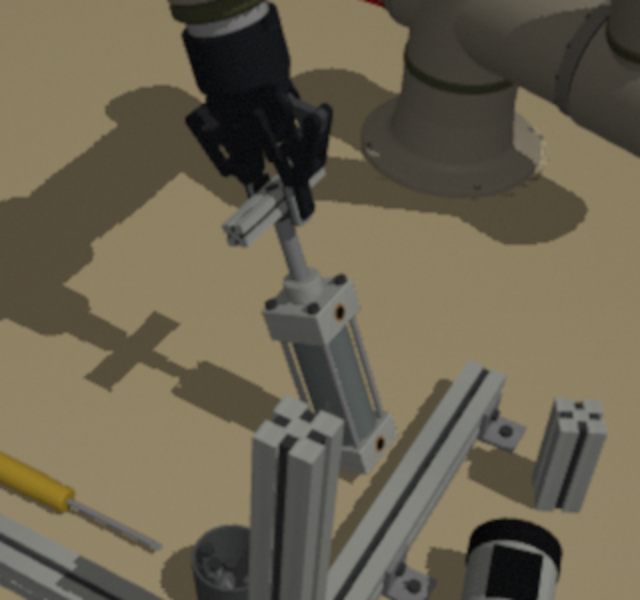

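The picture shows the cylinder leaned about 20° and held in the cage with its toe on the bench. Continuing.

>>> play_rows(
  motion=[
    [[-4.3, 0, -0.5], [0, 1, 0]],
    [[-4.3, 0, -0.5], [0, 1, 0]],
    [[-4.3, 0, -0.5], [0, 1, 0]],
    [[-4.3, 0, -0.5], [0, 1, 0]],
    [[-4.3, 0, -0.5], [0, 1, 0]],
    [[-4.3, 0, -0.5], [0, 1, 0]],
    [[-4.3, 0, -0.5], [0, 1, 0]],
    [[-4.3, 0, -0.5], [0, 1, 0]],
    [[-4.3, 0, -0.5], [0, 1, 0]],
    [[-4.3, 0, -0.5], [0, 1, 0]],
    [[-4.3, 0, -0.5], [0, 1, 0]],
    [[-4.3, 0, -0.5], [0, 1, 0]],
    [[-4.3, 0, -0.5], [0, 1, 0]],
    [[-4.3, 0, -0.5], [0, 1, 0]],
    [[-4.3, 0, -0.5], [0, 1, 0]],
    [[-4.3, 0, -0.5], [0, 1, 0]],
    [[-4.3, 0, -0.5], [0, 1, 0]],
    [[-4.3, 0, -0.5], [0, 1, 0]],
    [[-4.3, 0, -0.5], [0, 1, 0]],
    [[-4.3, 0, -0.5], [0, 1, 0]],
  ],
)

```text
time_s: 13.47
eef_pos: [517.5, 1.3, 210.9]
ee_rot: [-0.243, 0.661, 0.667, 0.241]
force: [-0.0, -0.5, -2.4]
grip_width: 0.336
```

```bash
python3 - <<'E'
from h import *
s=ctrl.sense();print(s["force"],s["wrist_torque"],now()[0],cyl(40,0,250),Ro.as_rotvec(tool(0).inv()*now()[1],degrees=True))
d=(cyl(60,0,250),tool(60));print(row(*d,20))
E
```

```text
[-0.04492263 -0.52236696 -2.38113036] [-0.51199069 -0.02654241  0.06494868] [517.54110091   1.32472912 210.93990804] [516.3          2.68443087 210.79473907] [ 2.11777511e-02  4.00966311e+01 -7.25751325e-02]
[[-4.3, -0.1, -0.4], [-0.0, 1.0, 0.0]]
```

>>> play_rows(
  motion=[
    [[-4.3, 0, -0.5], [0, 1, 0]],
    [[-4.3, 0, -0.4], [0, 1, 0]],
    [[-4.3, 0, -0.5], [0, 1, 0]],
    [[-4.3, 0, -0.4], [0, 1, 0]],
    [[-4.3, 0, -0.5], [0, 1, 0]],
    [[-4.3, 0, -0.4], [0, 1, 0]],
    [[-4.3, 0, -0.5], [0, 1, 0]],
    [[-4.3, 0, -0.4], [0, 1, 0]],
    [[-4.3, 0, -0.5], [0, 1, 0]],
    [[-4.3, 0, -0.4], [0, 1, 0]],
    [[-4.3, 0, -0.5], [0, 1, 0]],
    [[-4.3, 0, -0.4], [0, 1, 0]],
    [[-4.3, 0, -0.5], [0, 1, 0]],
    [[-4.3, 0, -0.4], [0, 1, 0]],
    [[-4.3, 0, -0.5], [0, 1, 0]],
    [[-4.3, 0, -0.4], [0, 1, 0]],
    [[-4.3, 0, -0.5], [0, 1, 0]],
    [[-4.3, 0, -0.4], [0, 1, 0]],
    [[-4.3, 0, -0.5], [0, 1, 0]],
    [[-4.3, 0, -0.4], [0, 1, 0]],
  ],
)

```text
time_s: 15.13
eef_pos: [518.1, -61.0, 151.6]
ee_rot: [-0.355, 0.61, 0.615, 0.353]
force: [0.1, -2.7, -0.8]
grip_width: 0.339
```

```bash
python3 - <<'E'
from h import *
s=ctrl.sense();p,R=now();print(s["force"],s["wrist_torque"],p,cyl(60,0,250),Ro.as_rotvec(tool(0).inv()*R,degrees=True))
# estimate cylinder angle from lower finger face: offset -(o/2-10)
o=29
for th,s_ in((62,28),(75,20),(84,13),(90,10)):
    q=sup(th,60,o,s_);print(th,s_,q[0].round(1),"tip low z",(q[0]+R.apply([-o/2-14.5,0,-3])).round(1)[2])
im=ctrl.capture("scene");cv2.imwrite("pics/s5.png",cv2.resize(im[40:300,180:440,::-1],None,fx=2.3,fy=2.3))
E
```

```text
[ 0.05541972 -2.67659391 -0.7570378 ] [-0.77521138 -0.02814288 -0.01979663] [518.08616408 -61.01266315 151.62903879] [516.3        -61.10635095 150.98076211] [ 2.67455666e-02  6.00916960e+01 -6.88439360e-02]
62 28 [516.1 -65.1 147.1] tip low z 123.5
75 20 [516.1 -99.6  93.4] tip low z 69.7
84 13 [ 516.2 -116.9   53.9] tip low z 30.3
90 10 [ 516.2 -123.1   26.1] tip low z 2.4
```

View pics/s5.png

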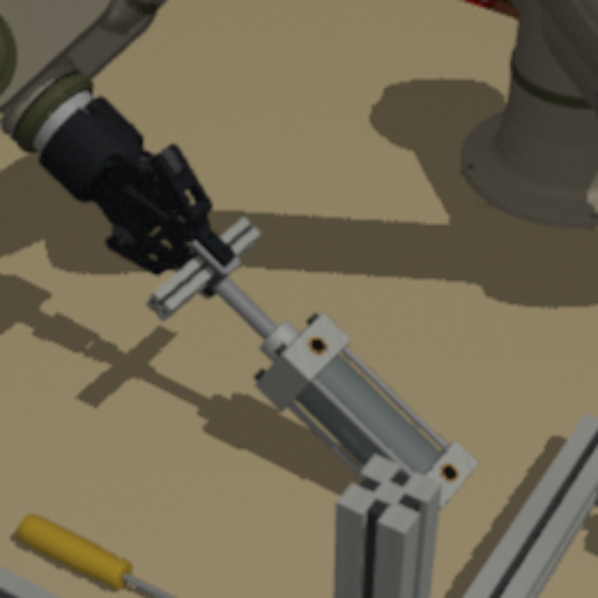

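The picture shows the cylinder at about 60°, its bar resting on the lower finger. I'll ease it down the rest with fixed tool tilt, opening the cage slightly and drawing the finger back so the tip fits under the bar.

```bash
python3 - <<'E'
from h import *
toe=[518,140.4];cur=now();o=34
cur=(cur[0]+cur[1].apply([2.5,0,0]),cur[1])
for th,s_,N in((64,26,6),(70,22,10),(75,18,10),(80,14,10),(84,11,12),(87,9,12),(89,8,10),(90,8,8)):
    q=sup(th,60,o,s_,toe=toe);print(th,s_,N,row(q[0],tool(60),N,cur),q[0].round(1));cur=q
E
```

```text
64 26 6 [[-2.5, -0.0, -0.6], [-0.01, -0.03, -0.01]] [517.8 -70.7 141.8]
70 22 10 [[-3.0, -0.0, -0.2], [0.0, 0.0, 0.0]] [517.8 -87.6 117.5]
75 18 10 [[-2.4, -0.0, -0.0], [0.0, 0.0, 0.0]] [ 517.8 -100.1   96.5]
80 14 10 [[-2.4, -0.0, 0.2], [0.0, 0.0, 0.0]] [ 517.8 -110.6   74.9]
84 11 12 [[-1.6, -0.0, 0.3], [0.0, 0.0, 0.0]] [ 517.9 -117.3   57.1]
87 9 12 [[-1.1, -0.0, 0.3], [0.0, 0.0, 0.0]] [ 517.9 -121.3   43.5]
89 8 10 [[-0.9, -0.0, 0.3], [0.0, 0.0, 0.0]] [ 517.9 -123.2   34.1]
90 8 8 [[-0.6, -0.0, 0.3], [0.0, 0.0, 0.0]] [ 517.9 -123.6   29.2]
```

>>> play_rows(
  motion=[
    [[1.2, 0, 0], [0, 0, 0]],
    [[1.3, 0, 0], [0, 0, 0]],
    [[-2.5, 0, -0.6], [0, 0, 0]],
    [[-2.5, 0, -0.6], [0, 0, 0]],
    [[-2.5, 0, -0.6], [0, 0, 0]],
    [[-2.5, 0, -0.6], [0, 0, 0]],
    [[-2.5, 0, -0.6], [0, 0, 0]],
    [[-2.5, 0, -0.6], [0, 0, 0]],
    [[-3, 0, -0.2], [0, 0, 0]],
    [[-3, 0, -0.2], [0, 0, 0]],
    [[-3, 0, -0.2], [0, 0, 0]],
    [[-3, 0, -0.2], [0, 0, 0]],
    [[-3, 0, -0.2], [0, 0, 0]],
    [[-3, 0, -0.2], [0, 0, 0]],
    [[-3, 0, -0.2], [0, 0, 0]],
    [[-3, 0, -0.2], [0, 0, 0]],
    [[-3, 0, -0.2], [0, 0, 0]],
    [[-3, 0, -0.2], [0, 0, 0]],
  ],
  fingers=34,
)

```text
time_s: 16.68
eef_pos: [518.3, -86.9, 117.7]
ee_rot: [-0.355, 0.61, 0.615, 0.352]
force: [-0.9, -0.1, -3.2]
grip_width: 0.399
```

>>> play_rows(
  motion=[
    [[-2.4, 0, 0], [0, 0, 0]],
    [[-2.4, 0, 0], [0, 0, 0]],
    [[-2.4, 0, 0], [0, 0, 0]],
    [[-2.4, 0, 0], [0, 0, 0]],
    [[-2.4, 0, 0], [0, 0, 0]],
    [[-2.4, 0, 0], [0, 0, 0]],
    [[-2.4, 0, 0], [0, 0, 0]],
    [[-2.4, 0, 0], [0, 0, 0]],
    [[-2.4, 0, 0], [0, 0, 0]],
    [[-2.4, 0, 0], [0, 0, 0]],
    [[-2.4, 0, 0.2], [0, 0, 0]],
    [[-2.4, 0, 0.2], [0, 0, 0]],
    [[-2.4, 0, 0.2], [0, 0, 0]],
    [[-2.4, 0, 0.2], [0, 0, 0]],
    [[-2.4, 0, 0.2], [0, 0, 0]],
    [[-2.4, 0, 0.2], [0, 0, 0]],
    [[-2.4, 0, 0.2], [0, 0, 0]],
    [[-2.4, 0, 0.2], [0, 0, 0]],
    [[-2.4, 0, 0.2], [0, 0, 0]],
    [[-2.4, 0, 0.2], [0, 0, 0]],
  ],
)

```text
time_s: 18.35
eef_pos: [518.4, -109.1, 75.1]
ee_rot: [-0.355, 0.61, 0.615, 0.352]
force: [0.2, 1.0, -3.5]
grip_width: 0.399
```

```bash
python3 - <<'E'
from h import *
s=ctrl.sense();p,R=now();print(s["time_s"],s["force"],s["wrist_torque"],p)
im=ctrl.capture("scene");cv2.imwrite("pics/s6.png",cv2.resize(im[80:320,160:420,::-1],None,fx=2.4,fy=2.4,interpolation=cv2.INTER_CUBIC))
E
```

```text
18.35 [ 0.22507756  1.00443616 -3.46378439] [-0.77875507 -0.05560259 -0.04796455] [ 518.44781761 -109.12491187   75.14389593]
```

View pics/s6.png

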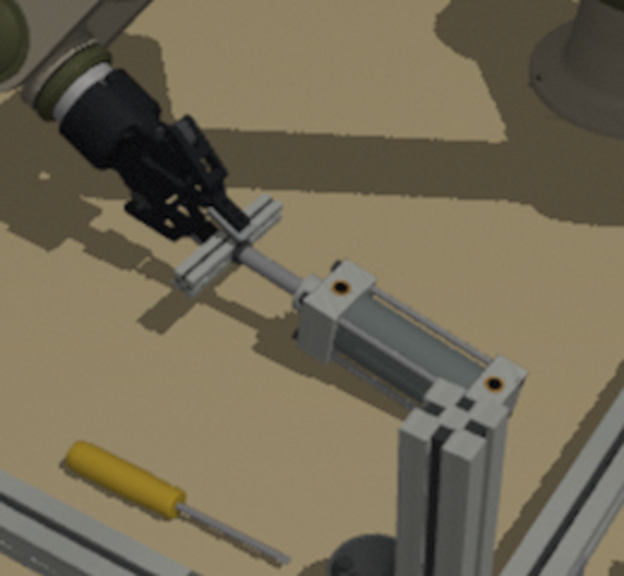

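At about 80° it is still resting on the lower finger, with about 3.5 N of load. Easing down slowly.

>>> play_rows(
  motion=[
    [[-1.6, 0, 0.3], [0, 0, 0]],
    [[-1.6, 0, 0.3], [0, 0, 0]],
    [[-1.6, 0, 0.3], [0, 0, 0]],
    [[-1.6, 0, 0.3], [0, 0, 0]],
    [[-1.6, 0, 0.3], [0, 0, 0]],
    [[-1.6, 0, 0.3], [0, 0, 0]],
    [[-1.6, 0, 0.3], [0, 0, 0]],
    [[-1.6, 0, 0.3], [0, 0, 0]],
    [[-1.6, 0, 0.3], [0, 0, 0]],
    [[-1.6, 0, 0.3], [0, 0, 0]],
    [[-1.6, 0, 0.3], [0, 0, 0]],
    [[-1.6, 0, 0.3], [0, 0, 0]],
  ],
)

```text
time_s: 19.4
eef_pos: [518.5, -115.6, 56.8]
ee_rot: [-0.355, 0.61, 0.615, 0.352]
force: [-0.2, 0.3, -2.9]
grip_width: 0.397
```

>>> play_rows(
  motion=[
    [[-1.1, 0, 0.3], [0, 0, 0]],
    [[-1.1, 0, 0.3], [0, 0, 0]],
    [[-1.1, 0, 0.3], [0, 0, 0]],
    [[-1.1, 0, 0.3], [0, 0, 0]],
    [[-1.1, 0, 0.3], [0, 0, 0]],
    [[-1.1, 0, 0.3], [0, 0, 0]],
    [[-1.1, 0, 0.3], [0, 0, 0]],
    [[-1.1, 0, 0.3], [0, 0, 0]],
    [[-1.1, 0, 0.3], [0, 0, 0]],
    [[-1.1, 0, 0.3], [0, 0, 0]],
    [[-1.1, 0, 0.3], [0, 0, 0]],
    [[-1.1, 0, 0.3], [0, 0, 0]],
  ],
)

```text
time_s: 20.4
eef_pos: [518.5, -119.0, 43.6]
ee_rot: [-0.355, 0.61, 0.615, 0.352]
force: [-1.1, 0.4, -3.7]
grip_width: 0.397
```

>>> play_rows(
  motion=[
    [[-0.9, 0, 0.3], [0, 0, 0]],
    [[-0.9, 0, 0.3], [0, 0, 0]],
    [[-0.9, 0, 0.3], [0, 0, 0]],
    [[-0.9, 0, 0.3], [0, 0, 0]],
    [[-0.9, 0, 0.3], [0, 0, 0]],
    [[-0.9, 0, 0.3], [0, 0, 0]],
  ],
)

```text
time_s: 20.9
eef_pos: [518.5, -120.2, 38.0]
ee_rot: [-0.355, 0.61, 0.615, 0.352]
force: [-0.0, 0.6, -3.2]
grip_width: 0.398
```

>>> play_rows(
  motion=[
    [[-0.9, 0, 0.3], [0, 0, 0]],
    [[-0.9, 0, 0.3], [0, 0, 0]],
    [[-0.9, 0, 0.3], [0, 0, 0]],
    [[-0.9, 0, 0.3], [0, 0, 0]],
  ],
)

```text
time_s: 21.23
eef_pos: [518.6, -120.9, 34.3]
ee_rot: [-0.355, 0.61, 0.615, 0.352]
force: [0.5, -0.2, -2.3]
grip_width: 0.398
```

>>> play_rows(
  motion=[
    [[-0.6, 0, 0.3], [0, 0, 0]],
    [[-0.6, 0, 0.3], [0, 0, 0]],
    [[-0.6, 0, 0.3], [0, 0, 0]],
    [[-0.6, 0, 0.3], [0, 0, 0]],
  ],
)

```text
time_s: 21.57
eef_pos: [518.6, -121.1, 31.7]
ee_rot: [-0.355, 0.61, 0.615, 0.352]
force: [1.3, -0.2, -3.1]
grip_width: 0.396
```

```bash
python3 - <<'E'
from h import *
s=ctrl.sense();p,R=now();print(s["time_s"],s["force"],s["wrist_torque"],p)
k=ctrl.get_calibration("scene")
im=ctrl.capture("scene");cv2.imwrite("pics/s7.png",cv2.resize(im[120:320,180:420,::-1],None,fx=3,fy=3,interpolation=cv2.INTER_CUBIC))
E
```

```text
21.5667 [ 1.29443371 -0.23897583 -3.08041094] [-0.83562545 -0.05036267 -0.02083731] [ 518.56226098 -121.10881139   31.67037907]
```

View pics/s7.png

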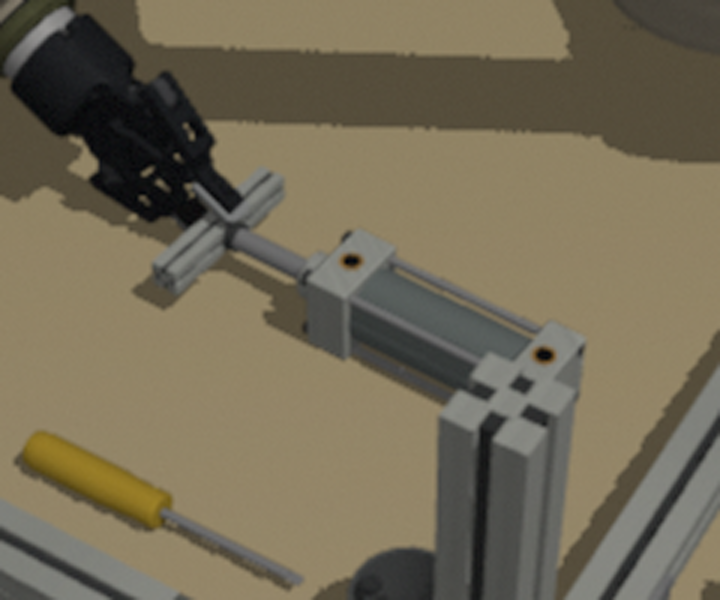

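Nearly down: there is still a small gap under the front cap at about (330,350). Continuing slowly.

>>> play_rows(
  motion=[
    [[-0.6, 0, 0.2], [0, 0, 0]],
    [[-0.6, 0, 0.2], [0, 0, 0]],
    [[-0.6, 0, 0.2], [0, 0, 0]],
    [[-0.6, 0, 0.2], [0, 0, 0]],
  ],
)

```text
time_s: 21.95
eef_pos: [518.6, -121.5, 29.4]
ee_rot: [-0.355, 0.61, 0.615, 0.352]
force: [0.1, 0.3, -0.5]
grip_width: 0.397
```

>>> play_rows(
  motion=[
    [[-0.4, 0, 0], [0, 0, 0]],
    [[-0.4, 0, 0], [0, 0, 0]],
    [[-0.4, 0, 0], [0, 0, 0]],
    [[0, 0, 0], [0, 0, 0]],
  ],
)

```text
time_s: 22.28
eef_pos: [518.6, -122.3, 28.3]
ee_rot: [-0.355, 0.61, 0.615, 0.352]
force: [-0.8, -0.2, 0.7]
grip_width: 0.399
```

The load has transferred to the bench, so it is landed. Withdrawing along the finger direction.

>>> play_rows(
  motion=[
    [[0, 0, -2], [0, 0, 0]],
    [[0, 0, -4], [0, 0, 0]],
    [[0, 0, -5], [0, 0, 0]],
    [[0, 0, -6], [0, 0, 0]],
    [[0, 0, -6], [0, 0, 0]],
    [[0, 0, -8], [0, 0, 0]],
    [[0, 0, -10], [0, 0, 0]],
    [[0, 0, -12], [0, 0, 0]],
    [[0, 0, -15], [0, 0, 0]],
    [[0, 0, -15], [0, 0, 0]],
    [[0, 0, -15], [0, 0, 0]],
  ],
)

```text
time_s: 23.2
eef_pos: [519.2, -208.5, 78.1]
ee_rot: [-0.355, 0.61, 0.615, 0.352]
force: [0.3, -0.2, -0.9]
grip_width: 0.397
```

```bash
python3 - <<'E'
from h import *
s=ctrl.sense();p,R=now();print(s["time_s"],s["force"],p,s["joints"].round(2))
im=ctrl.capture("top");cv2.imwrite("pics/t8.png",cv2.resize(im[180:420,220:460,::-1],None,fx=2.5,fy=2.5,interpolation=cv2.INTER_CUBIC))
print([(d["position"],d["p"]) for d in ctrl.spot_in("top","bar")])
f=np.radians(3.54)
R1=Ro.from_matrix(np.array([[np.cos(f),np.sin(f),0],[np.sin(f),-np.cos(f),0],[0,0,-1]]))
a=(np.array([517,-215,100.]),R1);print(row(*a,20))
E
```

```text
23.2 [ 0.28437263 -0.18266154 -0.86262098] [ 519.18965566 -208.48129827   78.06979851] [-0.86  0.94  1.21  0.62  1.85 -2.55]
[([0.597, 0.6619], 0.92)]
[[0.3, -0.2, -1.1], [-2.24, -2.38, 3.91]]
```

View pics/t8.png

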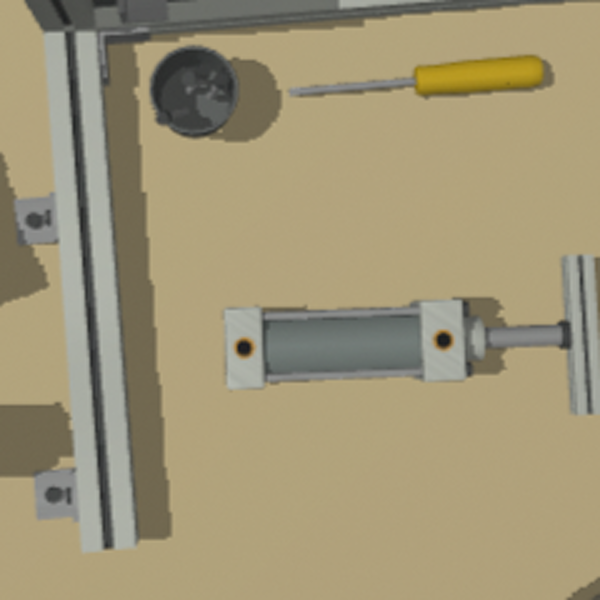

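The top crop shows the cylinder lying flat, its cap ports at (244,348) and (444,340) and the bar centred at about (582,335). The pot and screwdriver have not moved.

```bash
cat >> h.py <<'E'
f_=np.radians(3.54);EX=np.array([np.cos(f_),np.sin(f_),0]);EY=np.array([-np.sin(f_),np.cos(f_),0])
RP=Ro.from_matrix(np.array([EX,-EY,[0,0,-1]]).T)
RAIL=np.array([565.4,221.3,0])  # point on the rail's front face
E
python3 - <<'E'
from h import *
g=lambda p,z:bp("top",(p[0]/2.5+220,p[1]/2.5+180),z)
P=g((244,348),60);Q=g((444,340),60);a=(Q-P)[:2];print(P,Q,"axis yaw",np.degrees(np.arctan2(a[0],-a[1])))
b=g((582,335),40);be=[g((578,256),40),g((585,413),40)];print("bar",b,be)
for u in((226,310),(229,388)):
    c=g(u,60);print("foot corner",c,"gap",(RAIL-c)@EY)
B=b+EY*-10
t=B-EY*25;print("pre-push TCP",t)
hi=np.array([t[0],t[1]-20,100]);print(row(hi,RP,20));lo=np.array([t[0],t[1],8]);print(row(lo,RP,12,(hi,RP)))
E
```

```text
[516.8 126.8  60. ] [519.1 -20.9  60. ] axis yaw 0.8921438226657722
bar [ 519.9 -129.    40. ] [array([ 579.5, -128.9,   40. ]), array([ 461.8, -128.4,   40. ])]
foot corner [544.9 139.4  60. ] gap 80.47794973823667
foot corner [488.1 138.4  60. ] gap 77.96890555803509
pre-push TCP [ 522.0610874  -163.93321773   40.        ]
[[1.5, -1.1, -0.2], [-2.24, -2.38, 3.91]]
[[0.1, -1.7, 7.7], [0.0, 0.0, 0.0]]
```

>>> play_rows(
  motion=[
    [[1.5, -1.1, -0.2], [-2.24, -2.38, 3.91]],
    [[1.5, -1.1, -0.2], [-2.24, -2.38, 3.91]],
    [[1.5, -1.1, -0.2], [-2.24, -2.38, 3.91]],
    [[1.5, -1.1, -0.2], [-2.24, -2.38, 3.91]],
    [[1.5, -1.1, -0.2], [-2.24, -2.38, 3.91]],
    [[1.5, -1.1, -0.2], [-2.24, -2.38, 3.91]],
    [[1.5, -1.1, -0.2], [-2.24, -2.38, 3.91]],
    [[1.5, -1.1, -0.2], [-2.24, -2.38, 3.91]],
    [[1.5, -1.1, -0.2], [-2.24, -2.38, 3.91]],
    [[1.5, -1.1, -0.2], [-2.24, -2.38, 3.91]],
    [[1.5, -1.1, -0.2], [-2.24, -2.38, 3.91]],
    [[1.5, -1.1, -0.2], [-2.24, -2.38, 3.91]],
    [[1.5, -1.1, -0.2], [-2.24, -2.38, 3.91]],
    [[1.5, -1.1, -0.2], [-2.24, -2.38, 3.91]],
    [[1.5, -1.1, -0.2], [-2.24, -2.38, 3.91]],
    [[1.5, -1.1, -0.2], [-2.24, -2.38, 3.91]],
    [[1.5, -1.1, -0.2], [-2.24, -2.38, 3.91]],
    [[1.5, -1.1, -0.2], [-2.24, -2.38, 3.91]],
    [[1.5, -1.1, -0.2], [-2.24, -2.38, 3.91]],
    [[1.5, -1.1, -0.2], [-2.24, -2.38, 3.91]],
  ],
)

```text
time_s: 24.97
eef_pos: [521.2, -181.4, 98.3]
ee_rot: [-0.001, 1.0, 0.031, -0.002]
force: [0.1, -0.4, 0.2]
grip_width: 0.402
```

>>> play_rows(
  motion=[
    [[0, 0, 0], [0, 0, 0]],
    [[0, 0, 0], [0, 0, 0]],
    [[0, 0, 0], [0, 0, 0]],
  ],
  fingers=70,
)

```text
time_s: 25.22
eef_pos: [521.0, -181.8, 97.9]
ee_rot: [-0.003, 0.999, 0.034, -0.001]
force: [-0.1, 0.2, 0.2]
grip_width: 0.803
```

```bash
python3 - <<'E'
from h import *
s=ctrl.sense();p,R=now();print(s["time_s"],s["joints"].round(2),p,np.degrees((RP.inv()*R).as_rotvec()))
print(row([522,-172,8],RP,14))
E
```

```text
25.2167 [-0.55  0.51  1.58  0.    1.06 -0.62] [ 521.0240714  -181.84313656   97.94475488] [ 0.34419562 -0.09315535 -0.30020454]
[[0.1, -0.7, 6.4], [-0.02, 0.01, 0.02]]
```

>>> play_rows(
  motion=[
    [[0.1, -0.7, 6.4], [-0.02, 0, 0.02]],
    [[0.1, -0.7, 6.4], [-0.02, 0, 0.02]],
    [[0.1, -0.7, 6.4], [-0.02, 0, 0.02]],
    [[0.1, -0.7, 6.4], [-0.02, 0, 0.02]],
    [[0.1, -0.7, 6.4], [-0.02, 0, 0.02]],
    [[0.1, -0.7, 6.4], [-0.02, 0, 0.02]],
    [[0.1, -0.7, 6.4], [-0.02, 0, 0.02]],
    [[0.1, -0.7, 6.4], [-0.02, 0, 0.02]],
    [[0.1, -0.7, 6.4], [-0.02, 0, 0.02]],
    [[0.1, -0.7, 6.4], [-0.02, 0, 0.02]],
    [[0.1, -0.7, 6.4], [-0.02, 0, 0.02]],
    [[0.1, -0.7, 6.4], [-0.02, 0, 0.02]],
    [[0.1, -0.7, 6.4], [-0.02, 0, 0.02]],
    [[0.1, -0.7, 6.4], [-0.02, 0, 0.02]],
    [[0, 0, 0], [0, 0, 0]],
  ],
)

```text
time_s: 26.47
eef_pos: [521.4, -171.4, 7.3]
ee_rot: [-0.0, 1.0, 0.03, -0.002]
force: [-0.4, -0.6, 0.4]
grip_width: 0.822
```

>>> play_rows(
  motion=[
    [[0, -2, 0], [0, 0, 0]],
    [[0, -2, 0], [0, 0, 0]],
    [[0, -2, 0], [0, 0, 0]],
    [[0, -2, 0], [0, 0, 0]],
    [[0, -2, 0], [0, 0, 0]],
    [[0, -2, 0], [0, 0, 0]],
    [[0, -2, 0], [0, 0, 0]],
    [[0, -2, 0], [0, 0, 0]],
    [[0, -2, 0], [0, 0, 0]],
    [[0, -2, 0], [0, 0, 0]],
    [[0, -2, 0], [0, 0, 0]],
    [[0, -2, 0], [0, 0, 0]],
    [[0, -2, 0], [0, 0, 0]],
    [[0, -2, 0], [0, 0, 0]],
    [[0, -2, 0], [0, 0, 0]],
    [[0, -2, 0], [0, 0, 0]],
    [[0, -2, 0], [0, 0, 0]],
    [[0, -2, 0], [0, 0, 0]],
    [[0, -2, 0], [0, 0, 0]],
    [[0, -2, 0], [0, 0, 0]],
  ],
)

```text
time_s: 28.13
eef_pos: [519.6, -131.8, 8.7]
ee_rot: [0.0, 1.0, 0.03, -0.001]
force: [1.0, -4.8, -0.9]
grip_width: 0.822
```

```bash
python3 - <<'E'
from h import *
s=ctrl.sense();p,R=now();print(s["time_s"],s["force"],s["wrist_torque"],p,np.degrees((RP.inv()*R).as_rotvec()))
im=ctrl.capture("top");cv2.imwrite("pics/t9.png",cv2.resize(im[180:420,220:460,::-1],None,fx=2.5,fy=2.5,interpolation=cv2.INTER_CUBIC))
E
```

```text
28.1333 [ 0.97834073 -4.82836005 -0.93186948] [-0.63808503 -0.14119013 -0.18455874] [ 519.56675707 -131.76126013    8.66408569] [-0.03213309 -0.11082439  0.09940211]
```

View pics/t9.png

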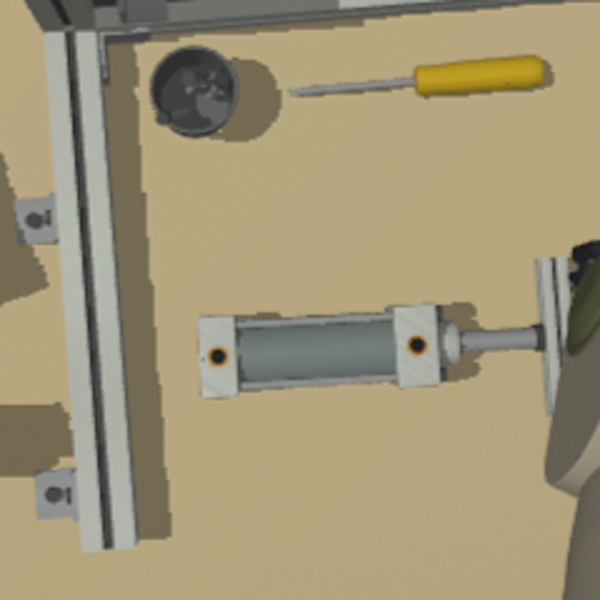

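The cylinder is sliding true, with its ports now at (218,356) and (417,345), foot corners at (198,317) and (201,398), and the bystanders unmoved. That was my twelfth view, so I go on by numbers.

```bash
python3 - <<'E'
from h import *
g=lambda p,z:bp("top",(p[0]/2.5+220,p[1]/2.5+180),z)
P=g((218,356),60);Q=g((417,345),60);a=(Q-P)[:2];print(P,Q,"yaw",np.degrees(np.arctan2(a[0],-a[1])))
for u in((198,317),(201,398)):
    c=g(u,60);print(c,"gap",(RAIL-c)@EY)
p=now()[0];print("TCP to rail",(RAIL-p)@EY, "gap if fingers 11 thick half:",(RAIL-p)@EY-282-11)
E
```

```text
[511.5 146.   60. ] [515.9  -0.8  60. ] yaw 1.716798211289866
[540.3 160.1  60. ] gap 59.53341804917744
[481.4 159.   60. ] gap 56.99451781879675
TCP to rail 349.22710293287247 gap if fingers 11 thick half: 56.22710293287247
```

>>> play_rows(
  motion=[
    [[0, -2.5, 0], [0, 0, 0]],
    [[0, -2.5, 0], [0, 0, 0]],
    [[0, -2.5, 0], [0, 0, 0]],
    [[0, -2.5, 0], [0, 0, 0]],
    [[0, -2.5, 0], [0, 0, 0]],
    [[0, -2.5, 0], [0, 0, 0]],
    [[0, -2.5, 0], [0, 0, 0]],
    [[0, -2.5, 0], [0, 0, 0]],
    [[0, -2.5, 0], [0, 0, 0]],
    [[0, -2.5, 0], [0, 0, 0]],
    [[0, -2.5, 0], [0, 0, 0]],
    [[0, -2.5, 0], [0, 0, 0]],
    [[0, -2.5, 0], [0, 0, 0]],
    [[0, -2.5, 0], [0, 0, 0]],
    [[0, -2.5, 0], [0, 0, 0]],
    [[0, -2.5, 0], [0, 0, 0]],
    [[0, -2.5, 0], [0, 0, 0]],
    [[0, -2.5, 0], [0, 0, 0]],
  ],
)

```text
time_s: 29.68
eef_pos: [516.7, -86.9, 8.7]
ee_rot: [0.0, 1.0, 0.03, -0.001]
force: [-0.1, -5.5, -0.5]
grip_width: 0.821
```

```bash
cat >> h.py <<'E'
def edges(img):
    """foot edge (dark->bright step left end of cap) and rail front edge along world lines, top view: intensity along EY through cap at z=60"""
    g=cv2.cvtColor(img,cv2.COLOR_RGB2GRAY).astype(float);return g
E
python3 - <<'E'
from h import *
s=ctrl.sense();p,R=now();F=s["force"];print(s["time_s"],F,s["wrist_torque"],p,np.degrees((RP.inv()*R).as_rotvec()))
print("TCP gap",(RAIL-p)@EY-293)
im=ctrl.capture("top");cv2.imwrite("pics/t10.png",im[:,:,::-1])
# ports: dark blobs with brown ring on caps
hsv=cv2.cvtColor(im,cv2.COLOR_RGB2HSV);g=cv2.cvtColor(im,cv2.COLOR_RGB2GRAY)
old=cv2.cvtColor(cv2.imread("pics/t8.png"),cv2.COLOR_BGR2GRAY)
tmpl=cv2.resize(old[328:368,224:264],None,fx=.4,fy=.4,interpolation=cv2.INTER_AREA)
r=cv2.matchTemplate(g,tmpl,cv2.TM_CCOEFF_NORMED)
big=cv2.resize(r,None,fx=5,fy=5,interpolation=cv2.INTER_CUBIC)
W=[]
for i in range(2):
    _,v,_,l=cv2.minMaxLoc(big);u=np.array(l)/5+np.array(tmpl.shape[::-1])/2-.1
    W.append(bp("top",u,60));print(v,u,W[-1]);cv2.circle(big,l,60,-1,-1)
W.sort(key=lambda w:-w[1]);a=W[0]-W[1];print("yaw",np.degrees(np.arctan2(-a[0],a[1])),"foot port gap-14:",(RAIL-W[0])@EY-14)
E
```

```text
29.6833 [-0.10769354 -5.5096867  -0.52464228] [-0.75887567 -0.09196071 -0.00870931] [516.74002242 -86.85782955   8.65248303] [-0.04202586 -0.13068978  0.06712249]
TCP gap 11.565316912508365
0.9864638447761536 [283.9 329.5] [499.7 188.8  60. ]
0.9663122296333313 [363.9 322.5] [508.7  41.8  60. ]
yaw 3.503531644784458 foot port gap-14: 14.381318128757052
```

Yaw is now 3.50° against the rail's 3.54°, and the moment is about zero, so both fingers are bearing. The remaining gap is 11–14 mm.

>>> play_rows(
  motion=[
    [[0, -1, 0], [0, 0, 0]],
    [[0, -1, 0], [0, 0, 0]],
    [[0, -1, 0], [0, 0, 0]],
    [[0, -1, 0], [0, 0, 0]],
    [[0, -1, 0], [0, 0, 0]],
    [[0, -1, 0], [0, 0, 0]],
    [[0, -1, 0], [0, 0, 0]],
    [[0, -1, 0], [0, 0, 0]],
    [[0, -1, 0], [0, 0, 0]],
  ],
)

```text
time_s: 30.48
eef_pos: [516.2, -78.1, 8.7]
ee_rot: [0.0, 1.0, 0.03, -0.001]
force: [0.4, -6.0, -0.0]
grip_width: 0.82
```

>>> play_rows(
  motion=[
    [[0, -0.5, 0], [0, 0, 0]],
    [[0, -0.5, 0], [0, 0, 0]],
    [[0, -0.5, 0], [0, 0, 0]],
    [[0, -0.5, 0], [0, 0, 0]],
  ],
)

```text
time_s: 30.82
eef_pos: [516.1, -76.2, 8.7]
ee_rot: [0.0, 1.0, 0.03, -0.001]
force: [0.4, -5.5, 0.3]
grip_width: 0.819
```

>>> play_rows(
  motion=[
    [[0, -0.5, 0], [0, 0, 0]],
    [[0, -0.5, 0], [0, 0, 0]],
    [[0, -0.5, 0], [0, 0, 0]],
    [[0, -0.5, 0], [0, 0, 0]],
  ],
)

```text
time_s: 31.15
eef_pos: [516.0, -74.2, 8.6]
ee_rot: [0.0, 1.0, 0.03, -0.001]
force: [0.1, -5.2, -0.4]
grip_width: 0.819
```

>>> play_rows(
  motion=[
    [[0, -0.5, 0], [0, 0, 0]],
    [[0, -0.5, 0], [0, 0, 0]],
  ],
)

```text
time_s: 31.32
eef_pos: [515.9, -73.2, 8.6]
ee_rot: [0.0, 1.0, 0.03, -0.001]
force: [0.0, -5.1, -0.2]
grip_width: 0.819
```

>>> play_rows(
  motion=[
    [[0, -0.5, 0], [0, 0, 0]],
    [[0, -0.5, 0], [0, 0, 0]],
  ],
)

```text
time_s: 31.48
eef_pos: [516.2, -73.0, 8.7]
ee_rot: [0.001, 1.0, 0.03, -0.001]
force: [0.8, -13.2, -2.8]
grip_width: 0.825
```

>>> play_rows(
  motion=[
    [[0, -0.4, 0], [0, 0, 0]],
    [[0, 0, 0], [0, 0, 0]],
    [[0, 0, 0], [0, 0, 0]],
  ],
)

```text
time_s: 31.73
eef_pos: [516.3, -73.0, 8.7]
ee_rot: [0.001, 1.0, 0.031, -0.001]
force: [1.5, -13.3, -2.6]
grip_width: 0.822
```

```bash
sed -i '/^def edges/,$d' h.py; cat >> h.py <<'E'
def check():
    s=ctrl.sense();p,R=now();print(s["time_s"],s["force"].round(1),s["wrist_torque"].round(2),p.round(1),"rot err",np.degrees((RP.inv()*R).as_rotvec()).round(2))
    g=cv2.cvtColor(ctrl.capture("top"),cv2.COLOR_RGB2GRAY)
    old=cv2.cvtColor(cv2.imread("pics/t8.png"),cv2.COLOR_BGR2GRAY)
    tm=cv2.resize(old[328:368,224:264],None,fx=.4,fy=.4,interpolation=cv2.INTER_AREA)
    big=cv2.resize(cv2.matchTemplate(g,tm,cv2.TM_CCOEFF_NORMED),None,fx=5,fy=5,interpolation=cv2.INTER_CUBIC);W=[]
    for i in range(2):
        _,v,_,l=cv2.minMaxLoc(big);W.append(bp("top",np.array(l)/5+np.array(tm.shape[::-1])/2-.1,60));print(round(v,2),W[-1]);cv2.circle(big,l,60,-1,-1)
    W.sort(key=lambda w:-w[1]);a=W[0]-W[1];print("yaw",np.degrees(np.arctan2(-a[0],a[1])),"port gap-14:",(RAIL-W[0])@EY-14)
    for n in("screwdriver","bolt_pot","motor","offcut","bar"):print(n,[(np.round(np.array(d["position"])*[640,480]),round(d["p"],2)) for d in ctrl.spot_in("top",n)[:1]])
E
python3 -c "from h import *;check()"
```

```text
31.7333 [  1.5 -13.3  -2.6] [-1.96 -0.03  0.16] [516.3 -73.    8.7] rot err [-0.17 -0.07  0.04]
1.0 [499.3 203.   60. ]
0.96 [508.4  56.2  60. ]
yaw 3.547174983386288 port gap-14: 0.18371450633294018
screwdriver [(array([407., 207.]), 0.95)]
bolt_pot [(array([298., 217.]), 0.62)]
motor [(array([189., 270.]), 0.7)]
offcut [(array([199., 358.]), 0.94)]
bar [(array([329., 322.]), 0.67)]
```

The foot is butted: the gap measures about 0.2 mm, yaw is 3.55° against the rail's 3.54°, and the bystanders are in place. Backing off.

>>> play_rows(
  motion=[
    [[0, 0.5, 0], [0, 0, 0]],
    [[0, 0.5, 0], [0, 0, 0]],
    [[0, 1, 0], [0, 0, 0]],
    [[0, 2, 0], [0, 0, 0]],
    [[0, 4, 0], [0, 0, 0]],
    [[0, 6, 0], [0, 0, 0]],
    [[0, 8, 0], [0, 0, 0]],
    [[0, 10, 0], [0, 0, 0]],
    [[0, 10, 0], [0, 0, 0]],
    [[0, 10, 0], [0, 0, 0]],
    [[0, 5, -5], [0, 0, 0]],
    [[0, 5, -10], [0, 0, 0]],
    [[0, 5, -10], [0, 0, 0]],
    [[0, 5, -10], [0, 0, 0]],
    [[0, 0, -10], [0, 0, 0]],
    [[0, 0, 0], [0, 0, 0]],
    [[0, 0, 0], [0, 0, 0]],
  ],
)

```text
time_s: 33.45
eef_pos: [520.6, -143.4, 54.4]
ee_rot: [0.001, 1.0, 0.03, -0.0]
force: [0.6, -0.8, -0.9]
grip_width: 0.821
```

```bash
python3 -c "
from h import *;check();ctrl.finish_job()"
```

```text
33.45 [ 0.6 -0.8 -0.9] [-0.04  0.09 -0.01] [ 520.6 -143.4   54.4] rot err [-0.06 -0.05  0.08]
1.0 [499.3 203.   60. ]
0.96 [508.3  55.8  60. ]
yaw 3.498783244603632 port gap-14: 0.18371450633294018
screwdriver [(array([407., 210.]), 0.61)]
bolt_pot [(array([297., 219.]), 0.65)]
motor [(array([189., 269.]), 0.86)]
offcut [(array([199., 361.]), 0.66)]
bar [(array([341., 324.]), 0.64)]
the job is handed in; nothing more can be done
```

The cylinder is lying on its side with its foot square against the end rail, and the job is handed in at about 33.5 s. The hand-in reports no verdict.

- **Tipping:** I caged the bar loosely between the fingers, without gripping, and swung it over about its toe. The lower finger carried it down, with about 2–4 N of load, until that load dropped to zero on landing.
- **Pushing:** I set both fingers against the bar, square to the rail, and pushed at about 5 N until the foot met the rail. The force then rose to about 13 N, and I backed off clear.
- **Last checks:** The foot gap measures about 0.2 mm and the cylinder yaw 3.50° against the rail's 3.54°. Both held after backing off. The screwdriver, bolt pot, motor and offcut are within about 3 px of where they started, which is detector noise.
- **Disagreement:** The detector's two bar readings, before and after backing off, differ by about 12 px. The gripper partly hides the bar there, and the port positions show no movement, so I put this down to the detector. I had used all 12 picture views by then, so the final position was checked by measurement, not by eye.

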